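# Bring the sugar round on the condiment carousel and hold it there

## Task

A guest is about to help himself one-handed to sugar: take the condiment carousel by the bar handle on its centre post, turn it until the tall sugar pourer with the cone-shaped top stands at the front, squarely behind the card holder, and hold it still there. Touch none of the containers, leave them all standing in their rings, and leave everything else on the counter alone. Finish while holding: the gripper stays closed on the handle.

Things in the scene. Friction and masses are not known exactly. Their poses are not given: they have to be found in the camera images.
- pourer: the sugar pourer: the tallest container on the carousel, 165 mm tall, 66 mm across, glass with a conical steel top from which a 13 mm wide pouring tube stands up. Stands loose in one of the carousel's six rings, its axis 105 mm from the turning axis (up to 3 mm play), its top 203 mm above the counter. Origin at the centre of its underside, z up.
- carousel_foot: the carousel's fixed round steel foot, 250 mm across, 22 mm high. Origin on the counter, on the turntable's vertical turning axis. Its +x axis points to the front of the carousel: there a short arm comes out from under the turntable and carries the card holder with a blank white card (84 mm wide, sloping back, 0.17 to 0.20 m from the axis, top 47 mm above the counter).
- turntable: steel turntable on the foot: disc 310 mm across, its top 38 mm above the counter, with six steel wire rings (77 mm across, 36 mm high, 60 degrees apart) holding the containers. Origin on the turning axis at the disc's underside (z = 30 mm), z up. Turns either way without end, with light friction (about 0.06 N m), has no stop or brake, and stays where it is left.
- handle: black bar handle on top of the 14 mm centre post, fixed to the turntable and turning with it: 66 mm long (its x axis), 16 mm thick (its y axis), 30 mm high. Origin at the bar's centre, on the turning axis, 235 mm above the counter; top at 250 mm. Pinch it from above across its 16 mm thickness. Its x axis is parallel to the turntable's x axis.
- jar_a: squat lidded glass jar (mustard), 74 mm tall, 66 mm across, loose in a ring of the carousel. Origin at the centre of its underside. Not to be touched.
- jar_b: squat lidded glass jar (relish), 74 mm tall, 66 mm across, loose in a ring of the carousel. Origin at the centre of its underside. Not to be touched.
- jar_c: squat lidded glass jar (horseradish), 74 mm tall, 66 mm across, loose in a ring of the carousel. Origin at the centre of its underside. Not to be touched.
- shaker_a: domed shaker (salt), 87 mm tall, 66 mm across, loose in a ring of the carousel. Origin at the centre of its underside. Not to be touched.
- shaker_b: domed shaker (pepper), 87 mm tall, 66 mm across, loose in a ring of the carousel. Origin at the centre of its underside. Not to be touched.
- tea_glass: tea glass, 72 mm across, 105 mm tall, beside the carousel. Origin at the underside, near its centre. To be left alone.
- spare_jar: spare squat lidded jar, 66 mm across, 74 mm tall, on the counter beside the carousel. Origin at the underside, near its centre. To be left alone.
- carton_a: drink carton, 60 x 70 mm, 196 mm tall. Origin at the underside, near its centre. To be left alone.
- carton_b: drink carton, 60 x 70 mm, 196 mm tall. Origin at the underside, near its centre. To be left alone.
- napkins: steel napkin stand, 100 x 120 mm, 97 mm tall. Origin at the underside, near its centre. To be left alone.
- bun_plate: plate, 190 mm across, with a bun, 51 mm tall. Origin at the underside, near its centre. To be left alone.
- tongs: steel serving tongs lying flat, 245 mm long, 60 mm wide, 22 mm high. Origin at the underside, near its centre. To be left alone.
Not all that is in view belongs to the job. Leave any yellow look-alike of the pourer alone.

How it is judged:
By the outcome, as a careful person would: the job done as asked, in the order asked, and still so for the second after the job is handed in, while the arm keeps its last pose, push and grip.
It also fails if it takes over 48 s, if anything falls off the work surface, if the arm or the gripper's body presses on something with over 40 N, if the wrist force passes 120 N, or if a joint passes its speed limit or range.

## Robot

A 6-joint arm with a two-finger parallel gripper is mounted at the origin on the work surface. World frame = base frame: x ahead of the robot, y to its left, z up, the work surface at z = 0. Lengths are in m, angles in rad, forces in N, time in s.
With the tool pointing down it reaches from about 0.35 to 0.775 m from the base axis. Payload 7.3 kg.
Tool frame: the origin (TCP) lies on the centre line of the jaws, within the pads' length; the fingertips stand 11 mm ahead of it and the grasp point (between the pads) lies 8 mm behind it; y points along the fingers, z is the direction in which the jaws open and shut, and the axes are right-handed (so a half turn about y gives the same grasp; the last joint's range is limited). The gripper opens to 92 mm and grips with 3 to 60 N. Pads are 19 mm wide; open, the fingers measure 130 mm over their backs; the gripper's body (75 mm by 190 mm) begins 47 mm behind the grasp point.
Start: joints at [-1.285, 0.342, 1.524, -0, 1.275, -0.146], TCP at [0.22, -0.477, 0.238] pointing down, gripper open.
Joint ranges: [-2.53, 2.53], [-0.77, 2.02], [0.04, 2.7], [-1, 4.14], [0.28, 2.66], [-3.11, 3.11]. Speed limits (rad/s): [2.57, 2.57, 3.14, 3.14, 3.14, 3.14].

## Interface

Orientations are given as [roll, pitch, yaw] about the fixed x, y, z axes, in that order (R = Rz(yaw) Ry(pitch) Rx(roll)).
In Python, from cell import robot, cams gives the robot as it stands.
- The arm moves only by the tool apply_moves, never from a script. Its argument "plan" is a list of rows, each a list of 7 numbers: the shift along the tool's x, y, z in m, then the turn, a rotation vector about the tool's x, y, z in degrees, then the gripper command: -1 is fully open, 1 is shut, values between are in proportion. A call has exactly 5 rows; each row is the pose to reach, as a shift and turn from the pose commanded when the call began, along the tool's axes at that moment; what a row does not reach only later rows make up. A row lasts 1/8 s, in which the tool goes at most 62.5 mm and 10.7 degrees, less where a joint would pass 70% of its speed; a pose out of reach is approached as far as the arm can. A call with a gripper value outside its range is refused whole. The fingers move at their own pace and stop on an object; "squeeze" is the grip in N (left out, the last holds). Time passes only in rows, so rows that repeat a pose let the fingers close, or fill a call up. It gives the time, the measured TCP pose, the force and the opening at its end, in the units of the state.
- robot.observe(): the state, without advancing time (a new reading comes with each control period).
- cams.read_camera(name): name is "scene" or "top" or "wrist"; returns the picture (480x640x3 uint8, blue, green, red); there is no depth.
- cams.calibration(name): a dict with "fx", "fy", "cx", "cy" (pixels), "extrinsics" (4x4, takes a point from world to camera coordinates); the wrist camera has in their place "T_tool_cam" (4x4, takes a point from camera to tool coordinates, whose origin is the TCP and whose axes are the tool frame's). Camera axes: x right, y up, looking along -z (the intrinsics and any distortion apply to the point x, -y, -z); pixel columns grow to the right and rows downward; lengths in m; the calibration is good to about 2 mm. The wrist camera is an equidistant fisheye: a pixel r from the principal point sees the ray r / f radians off the axis. A picture is of the moment at which its call begins: read the wrist's pose just before it. calibration takes no time and is no camera call.
- robot.hand_in(): hands the job in, once; it reports no verdict.
The state is a dict: "time": time; "qpos": joint angles; "qvel": joint speeds; "joint_efforts": joint torques, N m; "tool_pos": TCP position; "tool_rot": TCP orientation; "contact_force": force on the tool from outside, world axes, zero at the start; "torque": the same for the moment, N m; "opening": finger opening in m.
Only numpy, scipy, OpenCV 4.12 (cv2) and the standard library are available. Lean on these libraries where they do the work, as an engineer would, in place of code of your own. Each camera call takes 0.05 s, during which the arm holds its last target. There are 200 camera calls.

## Working session

There is one attempt and no reset: what is moved stays moved. The work goes in short steps, Python scripts to look and compute and a tool call to move; the robot and the scene stay as the last step left them, time stands still between calls to the robot, and variables do not carry over. Pictures are saved under pics/ and viewed, about 8 in all and at most 12, crops included, and the job is handed in when it is done.

Besides the shell and the picture viewer there is one more tool, called after "Request:" as name(argument=value, ...), one argument or row to a line, values as JSON. apply_moves: Moves the arm, as the interface text tells. Its arguments: {"type":"object","properties":{"plan":{"type":"array","items":{"type":"array","items":{"type":"number"}}},"squeeze":{"type":"number"}},"required":["plan"]}

```bash
mkdir -p pics; ls; python3 - <<'E'
from cell import robot, cams
import cv2,numpy as np
np.set_printoptions(precision=4,suppress=True)
for n in ("scene","top"):
    cv2.imwrite(f"pics/{n}0.png",cams.read_camera(n)); c=cams.calibration(n); print(n,{k:(v if k!='extrinsics' else np.array(v)) for k,v in c.items()})
print(cams.calibration("wrist"))
print(robot.observe())
E
```

```text
pics
scene {'fx': 498.92272477398603, 'fy': 498.92272477398603, 'cx': 326.83476541070456, 'cy': 236.3140365665802, 'extrinsics': array([[ 0.3432,  0.9392, -0.009 , -0.1436],
       [-0.7946,  0.2954,  0.5305,  0.2419],
       [ 0.5009, -0.1749,  0.8476, -1.6477],
       [ 0.    ,  0.    ,  0.    ,  1.    ]])}
top {'fx': 466.1420862113284, 'fy': 466.1420862113284, 'cx': 313.47893654657605, 'cy': 242.47191561638, 'extrinsics': array([[-0.0002, -1.    , -0.0041,  0.0095],
       [ 0.986 , -0.0009,  0.167 , -0.4586],
       [-0.167 , -0.004 ,  0.986 , -1.4821],
       [ 0.    ,  0.    ,  0.    ,  1.    ]])}
{'fx': 371.64829954431775, 'fy': 371.64829954431775, 'cx': 320.10224635389113, 'cy': 240.97878641866544, 'T_tool_cam': array([[-0.0009, -0.9597, -0.281 , -0.075 ],
       [ 0.0007,  0.281 , -0.9597, -0.1473],
       [ 1.    , -0.001 ,  0.0005, -0.0001],
       [ 0.    ,  0.    ,  0.    ,  1.    ]])}
{'time': 0.1, 'qpos': array([-1.285 ,  0.3427,  1.5249, -0.    ,  1.2754, -0.146 ]), 'qvel': array([ 0.0017, -0.0009, -0.0025,  0.0005, -0.0025,  0.0011]), 'joint_efforts': array([  0.0021, -43.2006, -24.4695,   0.0719,   0.0526,  -0.0001]), 'tool_pos': array([ 0.2196, -0.4765,  0.2371]), 'tool_rot': array([-1.5722,  0.0002, -2.7098]), 'contact_force': array([-0.31  ,  0.3212, -0.5738]), 'torque': array([ 0.0456, -0.006 , -0.01  ]), 'opening': 0.09218338540251313}
```

View pics/scene0.png

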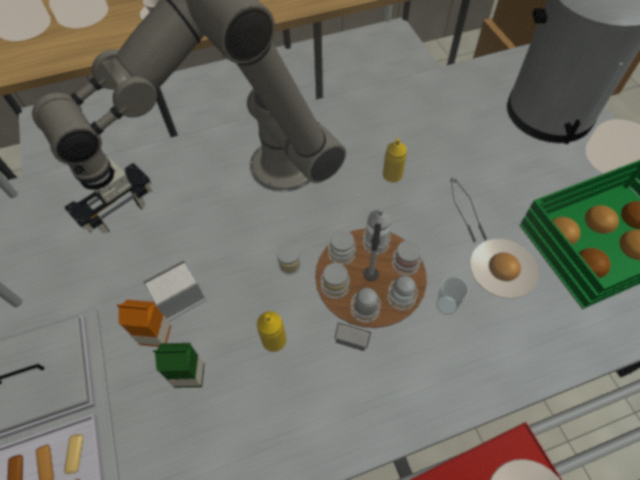

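View pics/top0.png

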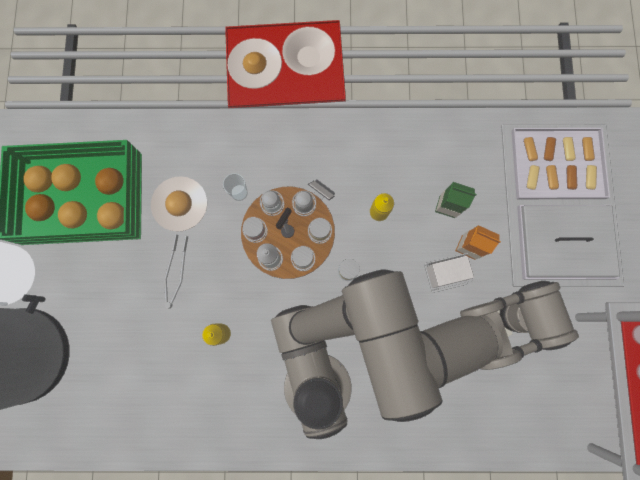

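The top view shows the carousel's brown disc at about (288,231), the bar handle at (284,216), the card holder at (321,189) and a probable pourer at (269,254). The scene view shows the pourer behind the handle at about (377,222). Next I'll measure these and look at enlarged crops.

```bash
cat > h.py <<'E'
import numpy as np,cv2
from cell import robot,cams
from scipy.spatial.transform import Rotation as R
np.set_printoptions(precision=4,suppress=True)
def ray(name,u,v):
    c=cams.calibration(name);E=np.array(c["extrinsics"])
    d=np.array([(u-c["cx"])/c["fx"],-(v-c["cy"])/c["fy"],-1])
    return -E[:3,:3].T@E[:3,3], E[:3,:3].T@d
def onz(name,u,v,z):
    o,d=ray(name,u,v); return (o+d*(z-o[2])/d[2])
def proj(name,p):
    c=cams.calibration(name);E=np.array(c["extrinsics"]); q=E[:3,:3]@p+E[:3,3]
    return np.array([c["cx"]-c["fx"]*q[0]/q[2], c["cy"]+c["fy"]*q[1]/q[2]])
E
python3 - <<'E'
from h import *
ims={}
for n,x,y in(("scene",300,190),("top",220,165)):
    im=cv2.imread(f"pics/{n}0.png"); hsv=cv2.cvtColor(im,cv2.COLOR_BGR2HSV)
    m=cv2.inRange(hsv,(5,70,60),(20,255,220)); w=np.zeros_like(m); w[y:y+150,x:x+150]=1; m*=w
    pts=np.argwhere(m)[:,::-1]; hull=cv2.convexHull(pts.astype(np.int32))[:,0]
    P=np.array([onz(n,u,v,.038)[:2] for u,v in hull])
    c,r=cv2.minEnclosingCircle(P.astype(np.float32)); print(n,len(pts),"disc centre",c,"r",r)
    # lsq circle
    A=np.c_[2*P,np.ones(len(P))]; s=np.linalg.lstsq(A,(P**2).sum(1),rcond=None)[0]; print(s[:2],np.sqrt(s[2]+s[:2]@s[:2]))
    ims[n]=cv2.resize(im[y:y+150,x:x+150-20],None,fx=3,fy=4-1,interpolation=cv2.INTER_CUBIC)
cv2.imwrite("pics/crop.png",np.hstack([ims["scene"],ims["top"]]))
E
```

```text
scene 3835 disc centre (0.5005132555961609, 0.09872803092002869) r 0.15330412983894348
[0.5007 0.0987] 0.15234182351801934
top 3433 disc centre (0.4956018030643463, 0.09472110122442245) r 0.15354736149311066
[0.4955 0.0948] 0.15284837686126995
```

View pics/crop.png

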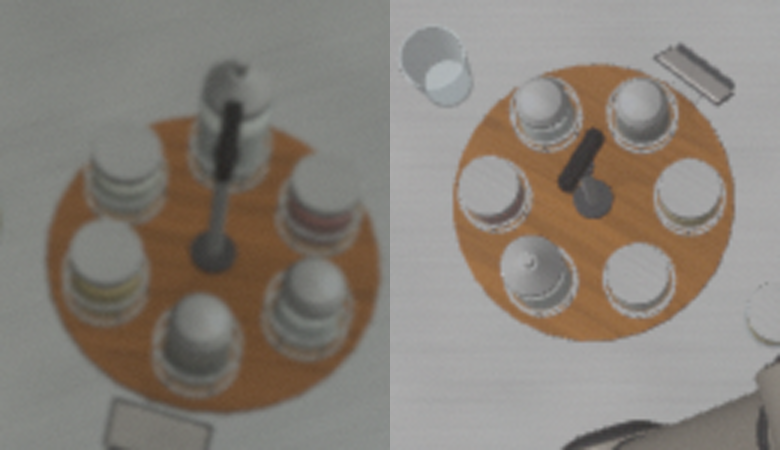

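The crop shows the pourer with its cone at crop (528,262), which is top-view pixel (266,252). The black bar is at crop (580,160), and the card holder is at crop (695,73), upper right in the top view. I'll compute the angles.

```bash
python3 - <<'E'
from h import *
C=np.array([.498,.0967])
ang=lambda p:np.degrees(np.arctan2(p[1]-C[1],p[0]-C[0]))
rad=lambda p:np.hypot(*(p[:2]-C))
H={}
for n,bx in(("top",(270,200,300,235)),("scene",(365,215,390,262))):
    im=cv2.imread(f"pics/{n}0.png"); g=im.max(2); x0,y0,x1,y1=bx
    m=np.zeros_like(g); m[y0:y1,x0:x1]=(g[y0:y1,x0:x1]<62)*255
    k,l,s,c=cv2.connectedComponentsWithStats(m); i=1+np.argmax(s[1:,4]); pts=np.argwhere(l==i)[:,::-1].astype(np.float32)
    P=np.array([onz(n,u,v,.24)[:2] for u,v in pts]); mu=P.mean(0); w,V=np.linalg.eigh(np.cov(P.T)); a=V[:,1]
    print(n,"handle px",pts.mean(0),len(pts),"xy",mu,"axis deg",np.degrees(np.arctan2(a[1],a[0]))%180,"ext",np.ptp(P@V,axis=0)); H[n]=pts.mean(0)
t=onz("top",266,252.3,.203);print("pourer tip top",t,ang(t),rad(t))
t=onz("scene",300+238/3,190+68/3,.203);print("pourer tip scene",t,ang(t),rad(t))
# card: frame corners in each view
for n,q in(("top",[(220+(u-390)/3,165+v/3) for u,v in((656,50),(680,43),(734,91),(718,103))]),("scene",[(300+u/3,190+v/3) for u,v in((103,448),(117,400),(212,430))])):
    for u,v in q:
        for z in(.047,.02):
            p=onz(n,u,v,z); print(n,(round(u),round(v)),z,p[:2],ang(p),rad(p))
E
```

```text
top handle px [283.5    218.7424] 66 xy [0.4932 0.0938] axis deg 149.44731860616676 ext [0.0142 0.0583]
scene handle px [375.3784 237.5405] 148 xy [0.504  0.0962] axis deg 149.84423566724354 ext [0.0177 0.0754]
pourer tip top [0.402 0.146 0.203] 152.81131031964858 0.10788550120458505
pourer tip scene [0.4176 0.147  0.203 ] 147.9730735040215 0.09485180614404085
top (309, 182) 0.047 [0.6618 0.0251] -23.621134202278142 0.1787575315055548
top (309, 182) 0.02 [0.6701 0.0255] -22.488317436141386 0.1862183382399892
top (317, 179) 0.047 [ 0.6698 -0.0015] -29.749209086630728 0.19785071901198936
top (317, 179) 0.02 [ 0.6782 -0.0016] -28.602494555027963 0.20524508293092364
top (335, 195) 0.047 [ 0.6149 -0.0608] -53.419633405187234 0.1961260632490974
top (335, 195) 0.02 [ 0.6223 -0.062 ] -51.91976318337671 0.20155090851747173
top (329, 199) 0.047 [ 0.6013 -0.0431] -53.540947276144536 0.17384084888644452
top (329, 199) 0.02 [ 0.6085 -0.044 ] -51.84952319916608 0.17885980333317392
scene (334, 339) 0.047 [ 0.6441 -0.0616] -47.295667281929354 0.21546505826160453
scene (334, 339) 0.02 [ 0.6348 -0.058 ] -48.523772460679034 0.20651431178532736
scene (339, 323) 0.047 [ 0.6076 -0.035 ] -50.22845175890899 0.1713674002087319
scene (339, 323) 0.02 [ 0.5975 -0.0308] -52.04441458996625 0.16171901358185314
scene (371, 333) 0.047 [0.6614 0.0316] -21.72813831086246 0.1758740132902717
scene (371, 333) 0.02 [0.6524 0.0373] -21.053330347809773 0.16544895495696843
```

Request:
apply_moves(
  plan=[
    [0, -0.05, 0, 0, 0, 0, -1],
    [0, -0.1, 0, 0, 0, 0, -1],
    [-0.03, -0.11, -0.025, 0, 0, 0, -1],
    [-0.07, -0.11, -0.06, 0, 0, 0, -1],
    [-0.11, -0.11, -0.095, 0, 0, 0, -1],
  ],
)

```text
time: 0.72
tool_pos: [0.2802, -0.3431, 0.3474]
tool_rot: [-1.571, 0.0, -2.711]
contact_force: [1.2, -0.1, -0.5]
opening: 0.092
```

Request:
apply_moves(
  plan=[
    [-0.04, 0, -0.033, 0, 0, 0, -1],
    [-0.08, 0, -0.066, 0, 0, 0, -1],
    [-0.12, 0, -0.1, 0, 0, 0, -1],
    [-0.16, 0, -0.133, 0, 0, 0, -1],
    [-0.2, 0, -0.166, 0, 0, 0, -1],
  ],
)

```text
time: 1.35
tool_pos: [0.3924, -0.1084, 0.3476]
tool_rot: [-1.571, -0.0, -2.71]
contact_force: [1.1, 0.0, 0.6]
opening: 0.0918
```

Request:
apply_moves(
  plan=[
    [-0.04, 0, -0.033, 0, 0, 0, -1],
    [-0.08, 0, -0.066, 0, 0, 0, -1],
    [-0.12, 0, -0.1, 0, 0, 0, -1],
    [-0.16, 0, -0.125, 0, 0, 0, -1],
    [-0.183, 0, -0.144, 0, 0, 0, -1],
  ],
)

```text
time: 1.98
tool_pos: [0.4986, 0.0993, 0.347]
tool_rot: [-1.571, -0.001, -2.708]
contact_force: [-0.7, -0.7, 0.7]
opening: 0.0918
```

Request:
apply_moves(
  plan=[
    [0, 0, 0, 0, -9, 0, -1],
    [0, 0, 0, 0, -18, 0, -1],
    [0, 0, 0, 0, -27, 0, -1],
    [0, 0, 0, 0, -36, 0, -1],
    [0, 0, 0, 0, -45, 0, -1],
  ],
)

```text
time: 2.6
tool_pos: [0.4978, 0.0974, 0.3472]
tool_rot: [-1.572, -0.0, -1.919]
contact_force: [-0.5, 0.1, 0.2]
opening: 0.0917
```

Request:
apply_moves(
  plan=[
    [0, 0, 0, 0, -9, 0, -1],
    [0, 0, 0, 0, -18, 0, -1],
    [0, 0, 0, 0, -27, 0, -1],
    [0, 0, 0, 0, -36, 0, -1],
    [0, 0, 0, 0, -45, 0, -1],
  ],
)

```text
time: 3.22
tool_pos: [0.4978, 0.0973, 0.3473]
tool_rot: [-1.572, 0.0, -1.134]
contact_force: [0.2, 0.7, 0.2]
opening: 0.0919
```

Request:
apply_moves(
  plan=[
    [0, 0, 0, 0, -9, 0, -1],
    [0, 0, 0, 0, -18, 0, -1],
    [0, 0, 0, 0, -27, 0, -1],
    [0, 0, 0, 0, -35, 0, -1],
    [0, 0, 0, 0, -35, 0, -1],
  ],
)

```text
time: 3.85
tool_pos: [0.4978, 0.0973, 0.3474]
tool_rot: [-1.571, 0.001, -0.529]
contact_force: [-0.1, 0.1, -0.1]
opening: 0.0919
```

```bash
cat >> h.py <<'E'
def wray(s,u,v):
    c=cams.calibration("wrist"); T=np.array(c["T_tool_cam"]); Rt=R.from_euler("xyz",s["tool_rot"]).as_matrix()
    x,y=u-c["cx"],v-c["cy"]; r=np.hypot(x,y)+1e-9; th=r/c["fx"]
    d=np.array([np.sin(th)*x/r,-np.sin(th)*y/r,-np.cos(th)])
    return s["tool_pos"]+Rt@T[:3,3], Rt@T[:3,:3]@d
def wonz(s,u,v,z):
    o,d=wray(s,u,v); return o+d*(z-o[2])/d[2]
E
python3 - <<'E'
from h import *
import json
s=robot.observe(); im=cams.read_camera("wrist"); cv2.imwrite("pics/w1.png",im)
json.dump({k:np.array(s[k]).tolist() for k in("tool_pos","tool_rot")},open("s1.json","w")); print(s["qpos"])
E
```

```text
[ 0.0419  0.2473  1.3572 -0.0001  1.5379 -0.9995]
```

View pics/w1.png

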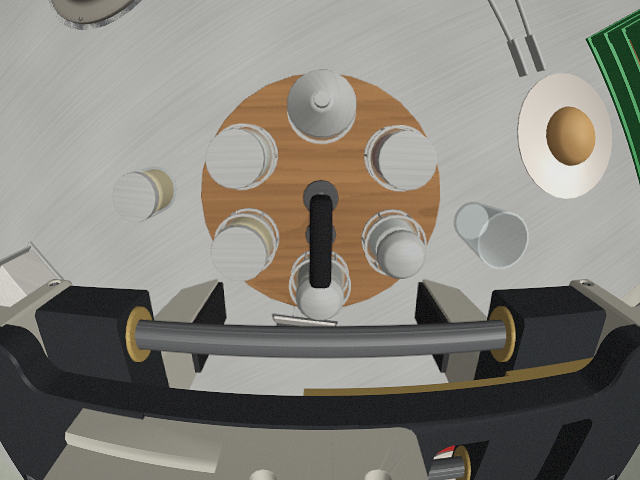

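The wrist view shows the bar lying vertically at column 320 (rows 197–286) between the open fingers. The pourer tube is at (322,100), and the card's front edge is partly visible from (274,316) to (337,322).

```bash
python3 - <<'E'
from h import *
import json
s={k:np.array(v) for k,v in json.load(open("s1.json")).items()}
im=cv2.imread("pics/w1.png")
def pca(P):
    mu=P.mean(0); w,V=np.linalg.eigh(np.cov(P.T)); a=V[:,1]; return mu,np.degrees(np.arctan2(a[1],a[0]))%180,np.ptp((P-mu)@V,axis=0)
g=im.max(2); m=np.zeros_like(g); m[185:295,300:340]=(g[185:295,300:340]<48)*255
k,l,st,c=cv2.connectedComponentsWithStats(m); i=1+np.argmax(st[1:,4]); pts=np.argwhere(l==i)[:,::-1]
print("bar bbox",st[i]); 
P=np.array([wonz(s,u,v,.25)[:2] for u,v in pts]); print("bar z.25",pca(P), (P.min(0)+P.max(0))/2)
# disc
hsv=cv2.cvtColor(im,cv2.COLOR_BGR2HSV); m=cv2.inRange(hsv,(5,70,60),(20,255,230)); w=np.zeros_like(m); w[60:312,190:450]=1; m*=w
h=cv2.convexHull(np.argwhere(m)[:,::-1].astype(np.int32))[:,0]; h=h[h[:,1]<270]
P=np.array([wonz(s,u,v,.038)[:2] for u,v in h]); A=np.c_[2*P,np.ones(len(P))]; q=np.linalg.lstsq(A,(P**2).sum(1),rcond=None)[0]; C=q[:2]; print("disc",C,np.sqrt(q[2]+C@C))
t=wonz(s,322,100,.203)[:2]; print("pourer",t,np.hypot(*(t-C)),np.degrees(np.arctan2(*(t-C)[::-1])))
for e in((274,316),(337,322)):
    for z in(.047,.03): t=wonz(s,*e,z)[:2]; print("card",t,np.hypot(*(t-C)),np.degrees(np.arctan2(*(t-C)[::-1])))
E
```

```text
bar bbox [ 308  194   25   94 1970]
bar z.25 (array([0.4932, 0.0996]), np.float64(149.23704796485814), array([0.0161, 0.0668])) [0.4943 0.0988]
disc [0.4961 0.0978] 0.1530997227004914
pourer [0.4081 0.1508] 0.1027289737454542 148.93404143772395
card [ 0.604 -0.038] 0.17347394534889485 -51.53085363441258
card [ 0.6106 -0.0446] 0.18269565024452605 -51.21259638397209
card [0.6548 0.0316] 0.17196269628028393 -22.65329143154284
card [0.6633 0.0276] 0.1812874747013428 -22.774091292981556
```

Request:
apply_moves(
  plan=[
    [-0.002, 0.03, 0, 0, 0, 0, -1],
    [-0.002, 0.06, 0, 0, 0, 0, -1],
    [-0.002, 0.085, 0, 0, 0.5, 0, -1],
    [-0.002, 0.105, 0, 0, 0.5, 0, -1],
    [-0.002, 0.115, 0, 0, 0.5, 0, -1],
  ],
  squeeze=25,
)

```text
time: 4.53
tool_pos: [0.4958, 0.0983, 0.2316]
tool_rot: [-1.572, 0.001, -0.539]
contact_force: [-0.4, 0.2, -0.6]
opening: 0.0916
```

Request:
apply_moves(
  plan=[
    [0, 0, 0, 0, 0, 0, -0.3],
    [0, 0, 0, 0, 0, 0, 0.2],
    [0, 0, 0, 0, 0, 0, 0.5],
    [0, 0, 0, 0, 0, 0, 0.6],
    [0, 0, 0, 0, 0, 0, 0.6],
  ],
  squeeze=25,
)

```text
time: 5.15
tool_pos: [0.4963, 0.0983, 0.2329]
tool_rot: [-1.571, -0.0, -0.537]
contact_force: [0.3, 0.7, -0.1]
opening: 0.0466
```

Request:
apply_moves(
  plan=[
    [0, 0, 0, 0, 0, 0, 0.7],
    [0, 0, 0, 0, 0, 0, 1],
    [0, 0, 0, 0, 0, 0, 1],
    [0, 0, 0, 0, 0, 0, 1],
    [0, 0, 0, 0, 0, 0, 1],
  ],
  squeeze=25,
)

```text
time: 5.78
tool_pos: [0.4963, 0.0983, 0.2327]
tool_rot: [-1.571, -0.0, -0.537]
contact_force: [0.4, -0.8, -0.3]
opening: 0.016
```

Request:
apply_moves(
  plan=[
    [0, 0, 0, 0, 1, 0, 1],
    [0, 0, 0, 0, 3, 0, 1],
    [0, 0, 0, 0, 6, 0, 1],
    [0, 0, 0, 0, 10, 0, 1],
    [0, 0, 0, 0, 14, 0, 1],
  ],
)

```text
time: 6.4
tool_pos: [0.4965, 0.0986, 0.2327]
tool_rot: [-1.57, -0.0, -0.785]
contact_force: [1.6, 2.3, -0.6]
opening: 0.0157
```

Request:
apply_moves(
  plan=[
    [0, 0, 0, 0, 4, 0, 1],
    [0, 0, 0, 0, 8, 0, 1],
    [0, 0, 0, 0, 12, 0, 1],
    [0, 0, 0, 0, 16, 0, 1],
    [0, 0, 0, 0, 20, 0, 1],
  ],
)

```text
time: 7.02
tool_pos: [0.497, 0.099, 0.2327]
tool_rot: [-1.569, 0.0, -1.134]
contact_force: [4.1, 3.7, -2.8]
opening: 0.0157
```

Request:
apply_moves(
  plan=[
    [0, 0, 0, 0, 4, 0, 1],
    [0, 0, 0, 0, 8, 0, 1],
    [0, 0, 0, 0, 12, 0, 1],
    [0, 0, 0, 0, 16, 0, 1],
    [0, 0, 0, 0, 20, 0, 1],
  ],
)

```text
time: 7.65
tool_pos: [0.4976, 0.0991, 0.2327]
tool_rot: [-1.568, 0.001, -1.483]
contact_force: [6.7, 3.6, -3.0]
opening: 0.0155
```

Request:
apply_moves(
  plan=[
    [0, 0, 0.0005, 0, 4, 0, 1],
    [0, 0, 0.001, 0, 8, 0, 1],
    [-0.0003, 0, 0.0013, 0, 12, 0, 1],
    [-0.0005, 0, 0.0016, 0, 16, 0, 1],
    [-0.0006, 0, 0.0019, 0, 20, 0, 1],
  ],
)

```text
time: 8.28
tool_pos: [0.4982, 0.0991, 0.2327]
tool_rot: [-1.571, -0.0, -1.832]
contact_force: [-0.1, -0.4, 0.6]
opening: 0.016
```

Request:
apply_moves(
  plan=[
    [0, 0, 0, 0, 4, 0, 1],
    [0, 0, 0, 0, 8, 0, 1],
    [0, 0, 0, 0, 12, 0, 1],
    [0, 0, 0, 0, 16, 0, 1],
    [0, 0, 0, 0, 20, 0, 1],
  ],
)

```text
time: 8.9
tool_pos: [0.4987, 0.0988, 0.2327]
tool_rot: [-1.569, 0.0, -2.181]
contact_force: [2.9, -0.4, -0.8]
opening: 0.0161
```

Request:
apply_moves(
  plan=[
    [0, 0, 0.0004, 0, 4, 0, 1],
    [0, 0, 0.0006, 0, 8, 0, 1],
    [0, 0, 0.0008, 0, 12, 0, 1],
    [0, 0, 0.001, 0, 16, 0, 1],
    [0, 0, 0.0011, 0, 20, 0, 1],
  ],
)

```text
time: 9.52
tool_pos: [0.4991, 0.0984, 0.2327]
tool_rot: [-1.57, 0.0, -2.53]
contact_force: [0.8, -0.8, -0.4]
opening: 0.0155
```

Request:
apply_moves(
  plan=[
    [0, 0, 0.0001, 0, 4, 0, 1],
    [0, 0, 0.0002, 0, 8, 0, 1],
    [0, 0, 0.0003, 0, 12, 0, 1],
    [0, 0, 0.0005, 0, 16, 0, 1],
    [0, 0, 0.0006, 0, 20, 0, 1],
  ],
)

```text
time: 10.15
tool_pos: [0.4994, 0.0978, 0.2327]
tool_rot: [-1.57, -0.0, -2.879]
contact_force: [0.5, -0.2, -0.6]
opening: 0.0161
```

Request:
apply_moves(
  plan=[
    [0, 0, 0.0001, 0, 4, 0, 1],
    [0, 0, 0.0002, 0, 8, 0, 1],
    [0, 0, 0.0003, 0, 12, 0, 1],
    [0, 0, 0.0005, 0, 16, 0, 1],
    [0, 0, 0.0006, 0, 20, 0, 1],
  ],
)

```text
time: 10.78
tool_pos: [0.4994, 0.0972, 0.2327]
tool_rot: [-1.57, -0.0, 3.055]
contact_force: [0.2, -1.0, 0.6]
opening: 0.0157
```

Request:
apply_moves(
  plan=[
    [0, 0, 0.0002, 0, 4, 0, 1],
    [0, 0, 0.0004, 0, 8, 0, 1],
    [0, 0, 0.0006, 0, 12, 0, 1],
    [0, 0, 0.0008, 0, 16, 0, 1],
    [0, 0, 0.0008, 0, 20, 0, 1],
  ],
)

```text
time: 11.4
tool_pos: [0.4993, 0.0967, 0.2327]
tool_rot: [-1.571, -0.0, 2.706]
contact_force: [-1.2, -0.4, 0.5]
opening: 0.0159
```

Request:
apply_moves(
  plan=[
    [0, 0, 0, 0, 3.5, 0, 1],
    [0, 0, 0, 0, 6.5, 0, 1],
    [0, 0, 0, 0, 9, 0, 1],
    [0, 0, 0, 0, 10.5, 0, 1],
    [0, 0, 0, 0, 11, 0, 1],
  ],
)

```text
time: 12.02
tool_pos: [0.4991, 0.0964, 0.2327]
tool_rot: [-1.57, -0.0, 2.517]
contact_force: [-2.7, -1.6, 1.4]
opening: 0.0158
```

```bash
python3 - <<'E'
from h import *
import json
s=robot.observe(); im=cams.read_camera("wrist"); cv2.imwrite("pics/w2.png",im)
json.dump({k:np.array(s[k]).tolist() for k in("tool_pos","tool_rot")},open("s2.json","w")); print(s)
cv2.imwrite("pics/top2.png",cams.read_camera("top"));cv2.imwrite("pics/scene2.png",cams.read_camera("scene"))
E
```

```text
{'time': 12.025, 'qpos': array([ 0.0402,  0.3163,  1.5765, -0.0004,  1.2496,  2.2362]), 'qvel': array([-0.0013, -0.0001, -0.0007,  0.0012,  0.0005,  0.0568]), 'joint_efforts': array([  0.7218, -40.7602, -25.0546,   0.4485,  -0.8594,   0.0015]), 'tool_pos': array([0.4991, 0.0964, 0.2327]), 'tool_rot': array([-1.57  , -0.0003,  2.5165]), 'contact_force': array([-2.6746, -1.592 ,  1.3873]), 'torque': array([-0.1481,  0.4075,  0.0141]), 'opening': 0.015761229191720034}
```

View pics/w2.png

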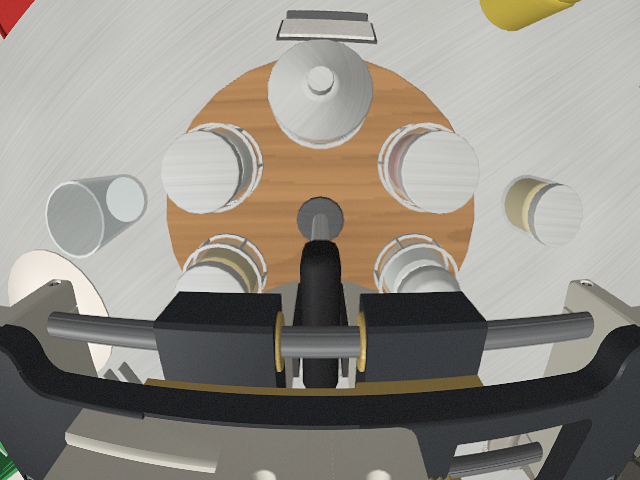

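The wrist view now shows the pourer tube at (320,79), in line with the bar at column 320. The card holder is above it, with its lower edge from about (277,39) to (376,42), tilted slightly. I'll compute the remaining angle.

```bash
python3 - <<'E'
from h import *
import json
s={k:np.array(v) for k,v in json.load(open("s2.json")).items()}
C=np.array([.4977,.0974]); im=cv2.imread("pics/w2.png")
a=lambda p:np.degrees(np.arctan2(*(p[:2]-C)[::-1]))
t=wonz(s,320,79,.203); print("tube",a(t),np.hypot(*(t[:2]-C)),"bar",np.degrees(s["tool_rot"][2])-180)
# frame corners from dark outline
crop=im[0:50,265:390]; cv2.imwrite("pics/c2.png",cv2.resize(crop,None,fx=6,fy=6,interpolation=cv2.INTER_CUBIC))
for n,e,z in(("near",((277,39),(376,42)),.0),("near",((277,39),(376,42)),.047),("far",((287,11),(368,14)),.02),("far",((287,11),(368,14)),.047)):
    p,q=[wonz(s,*x,z)[:2] for x in e]; d=p-q; print(n,z,np.hypot(*d),"mid",a((p+q)/2),"r",np.hypot(*((p+q)/2-C)),"bis",(a(p)+a(q))/2,"normal",(np.degrees(np.arctan2(d[1],d[0]))-90))
hsv=cv2.cvtColor(im,cv2.COLOR_BGR2HSV); m=cv2.inRange(hsv,(5,70,60),(20,255,230)); w=np.zeros_like(m); w[40:270,150:490]=1; m*=w
h=cv2.convexHull(np.argwhere(m)[:,::-1].astype(np.int32))[:,0]; h=h[(h[:,1]<225)&((h[:,0]<255)|(h[:,0]>385))]
P=np.array([wonz(s,u,v,.038)[:2] for u,v in h]); A=np.c_[2*P,np.ones(len(P))]; q=np.linalg.lstsq(A,(P**2).sum(1),rcond=None)[0]; print("disc",q[:2],np.sqrt(q[2]+q[:2]@q[:2]))
E
```

```text
tube -36.066748690989336 0.10381743573127322 bar -35.81283614829914
near 0.0 0.10021617136789619 mid -38.15833408130034 r 0.1770619360225781 bis -38.091956169394635 normal -37.263024760836856
near 0.047 0.08781914256244762 mid -38.03582981263043 r 0.1646759439602707 bis -37.9845370466533 normal -37.26302476083687
far 0.02 0.07816239488327022 mid -38.04469074838599 r 0.20114820147921422 bis -38.02992367778037 normal -37.63871866284762
far 0.047 0.07229928134270353 mid -37.984340091553356 r 0.19183101633107258 bis -37.97248768532478 normal -37.63871866284762
disc [0.4971 0.0969] 0.15304230309054215
```

View pics/c2.png

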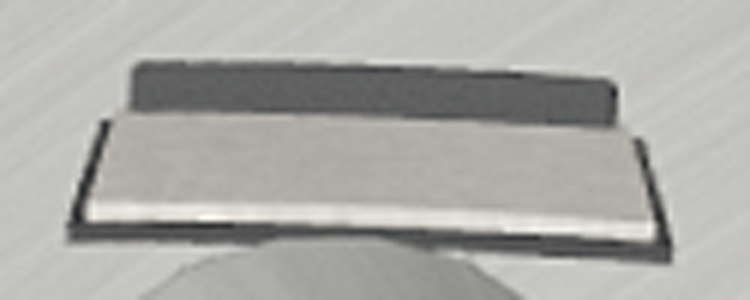

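The crop confirms the card frame's corners, so the front lies at about -37.6°. The tube is at -36.1°, so I need about 1.6° more.

Request:
apply_moves(
  plan=[
    [0.0002, 0, 0, 0, 0.5, 0, 1],
    [0.0002, 0, 0, 0, 1, 0, 1],
    [0.0002, 0, 0, 0, 1.5, 0, 1],
    [0.0002, 0, 0, 0, 1.6, 0, 1],
    [0.0002, 0, 0, 0, 1.6, 0, 1],
  ],
)

```text
time: 12.8
tool_pos: [0.4991, 0.0964, 0.2327]
tool_rot: [-1.57, 0.0, 2.489]
contact_force: [-4.4, -3.7, 2.2]
opening: 0.0159
```

Request:
apply_moves(
  plan=[
    [0, 0, 0, 0, 0, 0, 1],
    [0, 0, 0, 0, 0, 0, 1],
    [0, 0, 0, 0, 0, 0, 1],
    [0, 0, 0, 0, 0, 0, 1],
    [0, 0, 0, 0, 0, 0, 1],
  ],
)

```text
time: 13.42
tool_pos: [0.4991, 0.0964, 0.2327]
tool_rot: [-1.57, 0.0, 2.489]
contact_force: [-4.3, -4.0, 2.7]
opening: 0.016
```

```bash
python3 - <<'E'
from h import *
s=robot.observe(); im=cams.read_camera("wrist"); sc=cams.read_camera("scene")
print(s["time"],s["tool_pos"],s["tool_rot"],s["contact_force"],s["opening"],s["qvel"])
print("bar",np.degrees(s["tool_rot"][2])-180)
cv2.imwrite("pics/f.png",np.hstack([im[0:300,120:520],cv2.resize(sc[190:370,270:450],(300,300))]))
E
```

```text
13.425 [0.4991 0.0964 0.2327] [-1.5699  0.0001  2.4891] [-4.2503 -3.9654  2.6722] 0.016001330514890014 [-0.001   0.0004  0.0003 -0.0011  0.0001  0.0006]
bar -37.38252533005877
```

View pics/f.png

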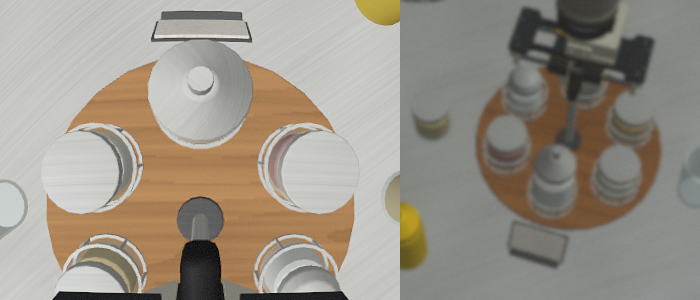

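The last picture shows the tube at column 200.5, the card's middle at about 202 and the bar at 200. All the containers are standing in their rings and the arm is at rest.

```bash
python3 -c "
from cell import robot
print(robot.hand_in())"
```

```text
the job is handed in; nothing more can be done
None
```

I gripped the bar handle from above at 25 N and turned the carousel about 187° clockwise. I then handed in at about 13.4 s, still holding the handle and at rest.

**Alignment:** The wrist camera put the front at about -37.6°. The handle stood at -37.4°, and the pourer tube lined up with the card's centre to within about 0.5°.

**Containers:** All six looked upright in their rings in the last pictures. I didn't re-measure the other items on the counter, but the hand stayed above all of them except the handle.

**Force and grip:** A steady side load of about 6 N remained on the tool because the grip was slightly off-centre. It peaked at about 8 N during the turn, and the fingers stayed closed at 16 mm.

**Disagreements:** The first rough estimates of the card direction ranged from -36° to -42°. Correcting the carousel's centre brought the overhead and scene views to about -37°, and the final wrist view read between -37.3° and -38.2°. I aimed for the middle of those.

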